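# Snap the hatch cover into the model aeroplane

### The arm

A 6-joint arm with a two-finger parallel gripper is mounted at the origin on the work surface. World frame = base frame: x ahead of the robot, y to its left, z up, the work surface at z = 0. Lengths are in m, angles in rad, forces in N, time in s.
With the tool pointing down it reaches from about 0.425 to 0.95 m from the base axis. Payload 3.5 kg.
Tool frame: the origin (TCP) lies at the very end of the fingers, on their centre line; the grasp point (between the pads) lies robot.grasp_offset behind it (robot.grasp_offset is the distance from the TCP to the grasp point, in m); x points along the fingers, z is the direction in which the jaws open and shut, and the axes are right-handed (so a half turn about x gives the same grasp; the last joint's range is limited). The gripper opens to 85 mm and grips with 20 to 120 N. Pads are 22 mm wide; open, the fingers measure 114 mm over their backs; the gripper's body (76 mm by 85 mm) begins 54 mm behind the grasp point. The pads swing forward as they close: fully open they stand 13 mm farther back than shut.
Start: joints at [-1.471, 0.286, 1.577, -0, 1.279, -0.15], TCP at [0.167, -0.654, 0.231] pointing down, gripper open.
Joint ranges: [-2.77, 2.77], [-0.9, 2.22], [0.21, 2.48], [-1.53, 4.67], [0.24, 2.81], [-2.84, 2.84]. Speed limits (rad/s): [2.79, 2.79, 3.14, 3.14, 3.14, 3.14].

### API

Orientations are given as a unit quaternion [w, x, y, z].
In Python, from bench import robot, planner, imaging gives the robot as it stands. Calls block until the motion is done:
- robot.reach(position, orientation): joint-space move of the TCP to a pose.
- robot.movel(position, vel=0.15, rot=None, until_force=None): straight line of the TCP; rot=None keeps the orientation; vel is the mean speed in m/s. With until_force (N) it stops when the force on the tool has changed by that much, and returns True; else False.
- robot.goto_joints(angles): joint-space move.
- robot.gripper_open() and robot.close_gripper(grasp_force=None): open the fingers fully, or close them until they stop; grasp_force is the grip in N (None keeps the last).
- robot.dwell(seconds).
- planner.inverse_kinematics(position, orientation): joint angles nearest the present ones, or None.
- robot.get_obs(): the state.
- imaging.read_camera(name): name is "side" or "top"; returns the picture (420x560x3 uint8, blue, green, red); there is no depth.
- imaging.camera_model(name): a dict with "fx", "fy", "cx", "cy" (pixels), "rvec" (rotation vector, rad) and "tvec" (3), from world to camera coordinates, as OpenCV has them. Camera axes: x right, y down, z forward; pixel columns grow to the right and rows downward; lengths in m; the calibration is good to about 2 mm. A picture is of the moment at which its call begins. camera_model takes no time and is no camera call.
A pose or a line that the arm cannot do raises robot.IKError and nothing moves.
- robot.close_job(): hands the job in, once; it reports no verdict.
The state is a dict: "time_s": time; "joint_positions": joint angles; "joint_vel": joint speeds; "joint_efforts": joint torques, N m; "tool_pos": TCP position; "tool_rot": TCP orientation; "wrist_force": force on the tool from outside, world axes, zero at the start; "wrist_torque": the same for the moment, N m; "opening": finger opening in m.
Only numpy, scipy, OpenCV 4.12 (cv2) and the standard library are available. Lean on these libraries where they do the work, as an engineer would, in place of code of your own. Each camera call takes 0.05 s, during which the arm holds its last target. There are 200 camera calls.

### The job

Pick the yellow hatch cover out of the sloped parts bin and set it, rib up and level, in the mouth of the open bay on the back of the white model aeroplane; then take the wooden-handled pusher and with it press the cover straight down, gently, until it snaps fully home, without squashing the soft foam cradle under the model right down. Do not push the cover home with the gripper itself; finish with the pusher standing upright on its round black mat again and leave everything else undisturbed.

Things in the scene. Friction and masses are not known exactly. Their poses are not given: they have to be found in the camera images.
- cover_mid (a point): Yellow plastic hatch cover, loose, 30 g, 35.5 mm tall; this point is its centre, half-way up. z out of its top, x along its length; a half turn about z changes nothing. From the underside up: plug 34 (x) x 26 (y) mm to 3.5 mm, waisted to 21 mm in y to 17.5 mm; flat rim 50 x 44 mm to 20.5 mm; grip rib to 35.5 mm. Starts in any one bin compartment, plug down on the slope, z leaning 25 deg.
- cover_top (a point): Centre of the flat top of the cover's grip rib, 17.75 mm above cover_mid. The rib is 22 (x) x 12 (y) mm and stands 15 mm above the rim: grasp it across its 12 mm (along y). Press here to push the cover home.
- bin: Blue parts bin, fixed, 90 (x) x 190 (y) mm; origin under its centre, on the table. -x is the low front; the floor rises at 25 deg towards +x (10 mm above the table at the front, 46 mm at the back). Three compartments along y, centres -62, 0, +62 mm, 59 mm wide. Square to the floor: dividers 13 mm high, front lip 12, sides 14, back wall 22. The parts lie against the front lip.
- bay (a point): Centre of the bay's mouth, level with the flat deck (100 x 60 mm) on the back of the white model fuselage, 94 mm above the table at rest. x along the fuselage (nose -x), y across, z up. The bay is 37 (x) x 29 (y) mm, 20 mm deep, its edge chamfered 3 mm at 45 deg. Tail fin: 52 mm above the deck, 137 mm away at +x. With the cover home its rim lies on the deck and cover_mid 0.3 mm above this point.
- catch (a point): Midway between the two sprung catches in the bay's long sides, 9.5 mm below the deck (y = +/-11 mm at their tips). They stop the cover once its plug is about 5 mm in: it rests there with cover_mid about 12.5 mm above point bay. A press rising to about 9 to 15 N drives it 12 mm farther, past the catches, the last part with a snap; they then hold it down.
- fuselage (a joint): How far the model has sunk into its very soft foam cradle (fixed on the table), m: 0 at rest, 0.024 squashed right down. The foam gives about 1 mm for each 1 N beyond the first 2 N and springs back, so the model sinks by about as much as the cover moves before it snaps. It must not be squashed by 20 mm or more (about 22 N).
- pusher_grip (a point): Pusher, loose, about 80 g, 84 mm tall, upright on the black mat: round wooden handle 26 mm in diameter from 36 to 74 mm above its flat foot, narrowing above; thinner metal stem; flat rubber foot 30 mm in diameter. This point is on its axis, 55 mm above the foot: grasp it here from above. z points up out of the handle.
- pusher_foot (a point): Centre of the flat underside of the pusher's rubber foot, 55 mm below pusher_grip.
- mat: Round black rubber mat, fixed, 70 mm in diameter, 3 mm thick, origin at the centre of its underside; the pusher starts on it and must end standing on it.
- intake: Red intake fairing, 34 by 30 mm, 28 mm tall, loose in another compartment of the bin: leave it there. Origin at the centre of its underside.
- engine: Grey and black engine block with two round cylinders, 34 by 28 mm, 24 mm tall, loose in another compartment of the bin: leave it there. Origin at the centre of its underside.
- paint_jar: Green paint jar, 36 mm in diameter, 45 mm tall, standing loose behind the work: leave it. Origin under its centre.
- dropper: Blue dropper bottle, 28 mm in diameter, 75 mm tall, standing loose: leave it. Origin under its centre.
- primer: Grey primer bottle, 40 mm in diameter, 100 mm tall, standing loose: leave it. Origin under its centre.
- wing: White and red model wing, 75 by 220 by 8 mm, lying loose on the right of the bench: leave it. Origin under its centre.
- screwdriver: Screwdriver, 150 mm long, lying loose at the back left: leave it.

How it is judged:
On the way, in this order (a step that is already met when the one before it is completed fails the run):
1. the cover is in the bay's mouth, let go, not yet pressed in (horizontal distance between cover_mid and bay below 0.007 m and z of cover_mid in the frame of bay between 0.005 and 0.017 m and contact force between the fingers and cover below 0.1 N), for 0.2 s.
2. the pusher presses on the cover (contact force between pusher and cover above 2.5 N), for 0.02 s.
3. the cover is home (x of cover_mid in the frame of bay between -0.004 and 0.004 m and y of cover_mid in the frame of bay between -0.004 and 0.004 m and z of cover_mid in the frame of bay between -0.003 and 0.003 m and angle between cover_mid's own z axis and vertical below 0.07 rad), for 0.1 s.
At the end, for the whole second after the job is handed in: Cover home in the bay: centre within 4 mm of the bay's in x and y, under 3 mm above the deck (fully home is 0.3), level within 4 degrees; model back up to within 2 mm of rest; pusher upright and still, foot within 30 mm of the mat's centre; other things within 30 mm of their places (all of step 3 and horizontal distance between pusher_foot and mat below 0.03 m and height (world z) of pusher_foot below 0.006 m and angle between pusher_grip's own z axis and vertical below 0.1 rad and linear speed of each of pusher, cover below 0.02 m/s and value of joint fuselage below 0.002 m); the robot touches nothing.
It fails at once if the foam cradle is squashed by 20 mm or more (value of joint fuselage above 0.02 m).
It fails at once if the gripper pushes the cover home itself (x of cover_mid in the frame of bay between -0.004 and 0.004 m and y of cover_mid in the frame of bay between -0.004 and 0.004 m and z of cover_mid in the frame of bay below 0.005 m and contact force between the arm and cover above 0.5 N).
It fails at once if a bystander is moved by more than 30 mm (distance of any of intake, engine, paint_jar, dropper, primer, wing, screwdriver from where it was at the start of the episode above 0.03 m).
It also fails if it takes over 67 s, if anything falls off the work surface, if the arm or the gripper's body presses on something with over 40 N, if the wrist force passes 120 N, or if a joint passes its speed limit or range.

## Working session

There is one attempt and no reset: what is moved stays moved. The work goes in short steps, each a Python script; the robot and the scene stay as the last script left them, time stands still between calls to the robot, and variables do not carry over. Pictures are saved under pics/ and viewed, about 8 in all and at most 12, crops included, and the job is handed in when it is done.

```bash
ls; mkdir -p pics; python3 - <<'E'
from bench import robot, planner, imaging
import cv2
for n in("side","top"):
    im=imaging.read_camera(n); cv2.imwrite(f"pics/{n}0.png",im); 
    m=imaging.camera_model(n); print(n,m, -cv2.Rodrigues(m['rvec'] if hasattr(m['rvec'],'shape') else __import__('numpy').array(m['rvec']))[0].T@m['tvec'])
a,b=[cv2.imread(f"pics/{n}0.png") for n in("side","top")]
print(robot.get_obs(), robot.grasp_offset)
E
```

```text
pics
side {'fx': 410.2342721841947, 'fy': 410.2342721841947, 'cx': 285.6466694482138, 'cy': 206.2544249073857, 'rvec': array([ 0.86399217, -2.34268833,  1.27202057]), 'tvec': array([0.41394202, 0.32024735, 0.62739535])} [0.08069481 0.53516823 0.61205768]
top {'fx': 502.1536799060653, 'fy': 502.1536799060653, 'cx': 279.5773375093272, 'cy': 202.5113567891156, 'rvec': array([ 2.14813197, -2.20484729,  0.0730428 ]), 'tvec': array([-0.04059423,  0.61302538,  1.30099182])} [ 0.50877618 -0.06926194  1.34401537]
{'time_s': 0.1, 'joint_positions': array([-1.47098100e+00,  2.87108564e-01,  1.57803356e+00,  9.85835909e-06,
        1.27859498e+00, -1.50002742e-01]), 'joint_vel': array([-0.00046962, -0.00162152, -0.00197332, -0.00197545,  0.0005517 ,
        0.00206703]), 'joint_efforts': array([ 8.69623218e-04, -4.07295227e+01, -2.93700975e+01, -1.48509862e-04,
        3.38745951e-03,  4.20023824e-06]), 'tool_pos': array([ 0.16684811, -0.65344202,  0.2300629 ]), 'tool_rot': array([ 0.55787573,  0.4343645 ,  0.55891588, -0.43326111]), 'wrist_force': array([0.99128241, 0.34206874, 0.33920514]), 'wrist_torque': array([ 0.06013355,  0.0493184 , -0.04410517]), 'opening': 0.0854688305080403} 0.0187
```

View pics/top0.png

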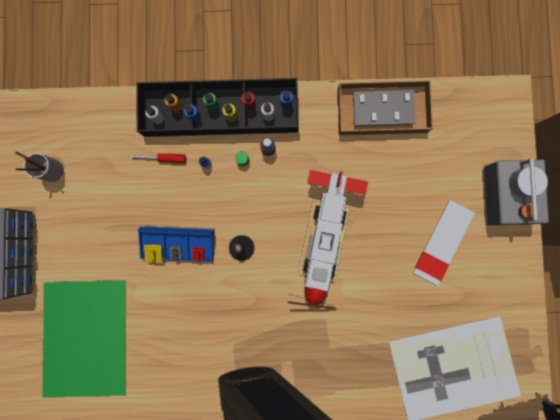

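View pics/side0.png

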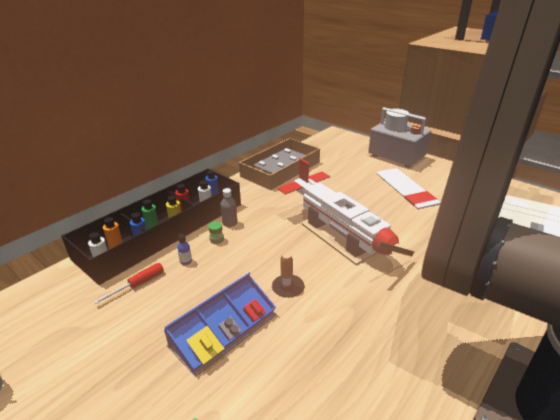

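The top view shows the cover in the left compartment (about 153,254), the pusher at (241,247) and the bay at (326,242). I'll enlarge these areas.

```bash
python3 - <<'E'
import cv2
def crop(n,x,y,w,h,s,o):
    im=cv2.imread(f"pics/{n}0.png")[y:y+h,x:x+w]
    im=cv2.resize(im,None,fx=s,fy=s,interpolation=cv2.INTER_CUBIC)
    for i in range(0,w,10):
        cv2.putText(im,str(x+i),(i*s,8),0,.3,(0,255,255),1) if i%20==0 else 0; cv2.line(im,(i*s,10),(i*s,16),(0,255,255),1)
    for j in range(0,h,10):
        cv2.putText(im,str(y+j),(0,j*s+4),0,.3,(0,255,255),1)
    cv2.imwrite(o,im)
t=[crop("top",132,215,130,60,6,"/tmp/a.png"),crop("top",290,165,130,60,6,"/tmp/b.png")]
crop("top",132,220,128,50,6,"/tmp/a.png")
crop("top",282,200,128,50,6,"/tmp/b.png")
cv2.imwrite("pics/topc.png",cv2.vconcat([cv2.imread("/tmp/a.png"),cv2.imread("/tmp/b.png")]))
crop("side",160,240,150,125,5,"pics/sidec.png")
crop("side",290,170,130,90,6,"pics/sidec2.png")
E
```

```text
(no output)
```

View pics/topc.png

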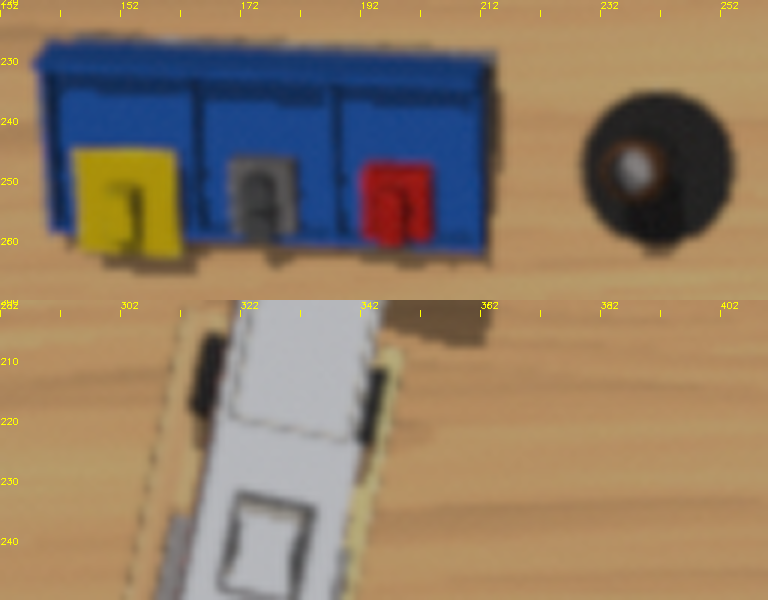

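View pics/sidec.png

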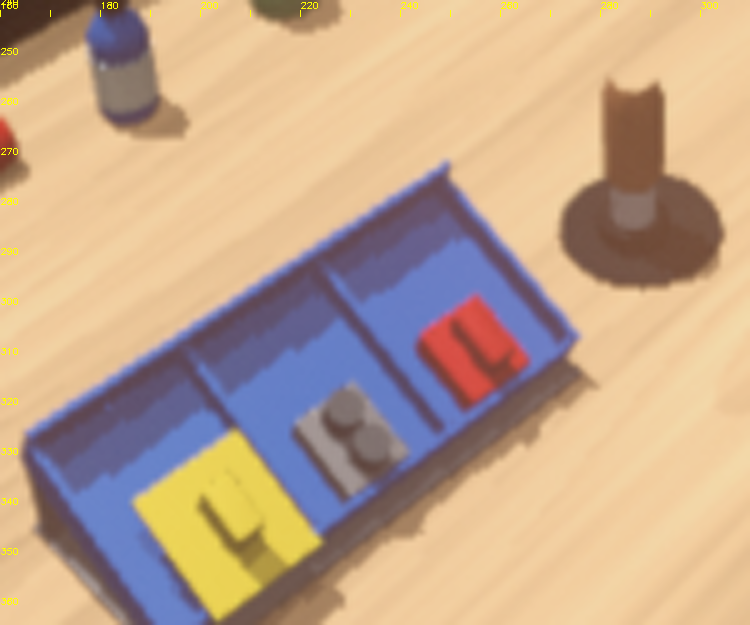

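View pics/sidec2.png

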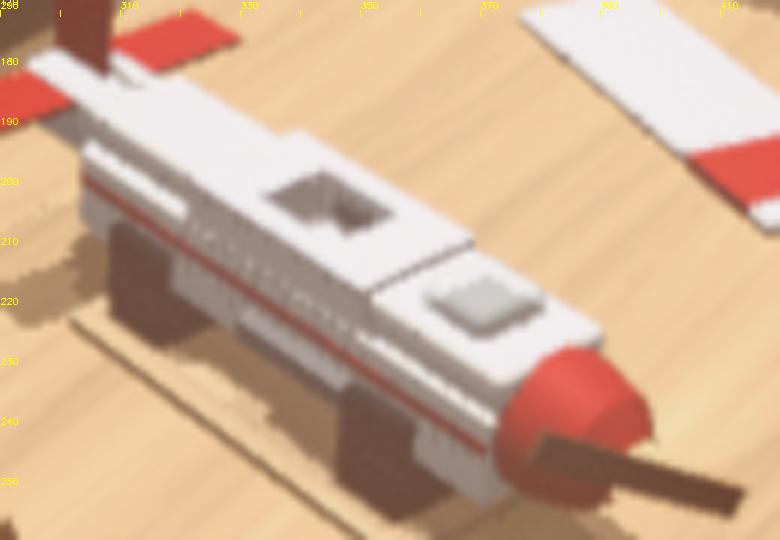

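Cover: left compartment, rim corners at about (144,245)–(162.5,263) in the top view. The bay mouth is at about (326,241) and the mat at (242,248). Now I'll fit poses to these pixels.

```bash
cat > h.py <<'E'
import numpy as np, cv2
from scipy.optimize import least_squares
from scipy.spatial.transform import Rotation as R
from bench import robot, planner, imaging
M={n:imaging.camera_model(n) for n in("side","top")}
def proj(n,P):
    m=M[n]; K=np.array([[m['fx'],0,m['cx']],[0,m['fy'],m['cy']],[0,0,1]])
    return cv2.projectPoints(np.atleast_2d(np.array(P,float)),m['rvec'],m['tvec'],K,None)[0][:,0]
def fit(f,x0,obs):  # f(x)->points ; obs {cam:pixels}
    r=lambda x:np.concatenate([(proj(n,f(x))-np.array(p)).ravel() for n,p in obs.items()])
    s=least_squares(r,x0,x_scale=[.01]*3+[.1]*(len(x0)-3) if len(x0)>=3 else .01); return s.x,s.fun.reshape(-1,2).round(1)
def rect(l,w): return np.array([[l/2,w/2,0],[l/2,-w/2,0],[-l/2,-w/2,0],[-l/2,w/2,0]])
def quat(Rm): return R.from_matrix(Rm).as_quat(scalar_first=True)
def toolrot(xd,zd):  # tool x along xd, jaws along zd
    x=np.array(xd)/np.linalg.norm(xd); z=np.array(zd)-np.dot(zd,x)*x; z/=np.linalg.norm(z)
    return quat(np.column_stack([x,np.cross(z,x),z]))
E
python3 - <<'E'
from h import *
# cover rim top: (x,y,z,yaw), z leans toward -x
def Rc(yaw): return R.from_euler('ZY',[yaw,-np.radians(25)])
cov=lambda v: v[:3]+Rc(v[3]).apply(rect(.05,.044)+[0,0,.00275])
o=dict(top=[(144,244.7),(161.3,245),(162.5,263),(145.3,261.7)],side=[(186.6,340),(207.4,326),(224.8,348.6),(203.4,364.4)])
x,r=fit(cov,[.4,.2,.05,0],o);print("cover",x.round(4),r.tolist())
ct=x[:3]+Rc(x[3]).apply([0,0,.01775]);print("top proj",ct,proj("side",ct),proj("top",ct))
for nm in (["top"],["side"]): print(nm,fit(lambda v:cov([v[0],v[1],x[2],v[2]]),[x[0],x[1],x[3]],{n:o[n] for n in nm})[0].round(4))
# bay
b=lambda v: np.array([v[0],v[1],.094])+R.from_euler('z',v[2]).apply(rect(.043,.035))
o=dict(top=[(321.5,232),(334.7,234.7),(331.7,249.7),(318.3,247.5)],side=[(333.7,202.8),(343.8,198),(355.8,205.5),(347.5,209.3)])
for nm in (["top"],["side"],["top","side"]):
    x,r=fit(b,[.4,-.2,-.15],{n:o[n] for n in nm});print("bay",nm,x.round(4),r.tolist())
for nm,z,p in (("top",.003,(241.7,247.8)),("side",.003,(288.3,286.3)),("top",.087,(237.7,248)),("side",.039,(286.6,277.4)),("side",.003,(286.6,285))):
    print(nm,z,fit(lambda v:[[v[0],v[1],z]],[.4,0],{nm:[p]})[0].round(4))
# bin outline check
print("tool start",robot.get_obs()['tool_rot'])
E
```

```text
cover [ 0.4884  0.2767  0.0312 -0.0721] [[-0.1, -0.5], [-0.5, -0.1], [-0.8, -0.8], [-0.3, -0.3], [0.2, 0.3], [0.6, -0.2], [0.2, 0.0], [0.6, 0.0]]
top proj [0.48088929 0.27721847 0.04725389] [[207.37461525 341.38522454]] [[151.29113171 255.83972754]]
['top'] [ 0.4873  0.2756 -0.0634]
['side'] [ 0.4889  0.2771 -0.0761]
bay ['top'] [ 0.5076 -0.1712 -0.2231] [[-0.2, -0.9], [0.4, -0.9], [0.2, 1.2], [-0.3, 0.6]]
bay ['side'] [ 0.5062 -0.1688 -0.1561] [[-0.4, -0.1], [-0.3, -0.4], [1.3, -0.6], [-0.6, 1.0]]
bay ['top', 'side'] [ 0.5073 -0.1706 -0.1951] [[-0.7, -0.7], [-0.0, -1.0], [0.2, 1.2], [-0.4, 1.0], [-0.3, -0.8], [0.2, -0.9], [1.3, -0.8], [-1.0, 0.5]]
top 0.003 [0.4951 0.0476]
side 0.003 [0.4919 0.0542]
top 0.087 [0.4957 0.0502]
side 0.039 [0.4868 0.0654]
side 0.003 [0.4972 0.0536]
tool start [ 0.55787573  0.4343645   0.55891588 -0.43326111]
```

```bash
cat >> h.py <<'E'
def Rc(yaw): return R.from_euler('ZY',[yaw,-np.radians(25)])
def best(p,xd,zd):  # pick jaw half-turn with the smaller motion of the joints
    q0=np.array(robot.get_obs()['joint_positions']); c=[]
    for s in(1,-1):
        q=toolrot(xd,s*np.array(zd)); j=planner.inverse_kinematics(p,q)
        if j is not None: c.append((abs(np.array(j)-q0).max(),q))
    return min(c,key=lambda t:t[0])[1]
def st(*a):
    o=robot.get_obs(); print(*a,round(o['time_s'],1),o['tool_pos'].round(4),'F',o['wrist_force'].round(1),'open',round(o['opening'],4))
def save(n):
    for c in("side","top"): cv2.imwrite(f"pics/{c}{n}.png",imaging.read_camera(c))
E
python3 - <<'E'
from h import *
cov=lambda v: np.array([v[0],v[1],.0335])+Rc(v[2]).apply(rect(.05,.044)+[0,0,.00275])
o=dict(top=[(144,244.7),(161.3,245),(162.5,263),(145.3,261.7)],side=[(186.6,340),(207.4,326),(224.8,348.6),(203.4,364.4)])
x,r=fit(cov,[.4,.2,0],o);print(x.round(4),r.tolist())
mid=np.array([x[0],x[1],.0335]); A=Rc(x[2]).as_matrix(); n=A[:,2]; y=A[:,1]
g=mid+.0058*n
# bay yaw check: forward deck crease in side view, aft deck line in the top view
for nm,pp in(("side",[(352,218.8),(369,209.7)]),("top",[(320.3,219.7),(341.2,223.3)])):
    a,b=[fit(lambda v:[[v[0],v[1],.094]],[.5,-.2],{nm:[p]})[0] for p in pp]; print(nm,a,b,np.arctan2(a[0]-b[0],b[1]-a[1]))
q=best(g+.09*n,-n,y)
robot.reach(g+.09*n,q); st('above')
robot.movel(g+.03*n,vel=.12)
print(robot.movel(g,vel=.04,until_force=4)); st('at')
robot.close_gripper(30); st('closed')
robot.movel(g+[0,0,.03],vel=.06); robot.movel(g+[0,0,.13],vel=.15); st('lift'); save(1)
s=cv2.imread("pics/side1.png"); p=proj("side",g+[0,0,.13])[0]; t=proj("top",g+[0,0,.13])[0]; print(p,t)
def cr(im,p): 
    c=np.clip(p.astype(int)-50,0,[460,320]); return cv2.resize(im[c[1]:c[1]+100,c[0]:c[0]+100],(400,400))
cv2.imwrite("pics/c1.png",cv2.hconcat([cr(s,p),cr(cv2.imread("pics/top1.png"),t)]))
E
```

```text
[ 0.4875  0.2771 -0.072 ] [[-0.5, -0.2], [-0.9, 0.3], [-1.2, -0.4], [-0.7, 0.1], [0.1, -0.1], [0.6, -0.7], [0.2, -0.4], [0.6, -0.4]]
side [ 0.45999189 -0.1267539 ] [ 0.45038631 -0.18287787] 2.9720857798521947
top [ 0.56069888 -0.15742173] [ 0.55039762 -0.20901882] 2.944535364613747
above 3.5 [0.4476 0.2797 0.1205] F [-0.1 -0.3 -0.3] open 0.0856
False
at 5.1 [0.4851 0.2773 0.0388] F [0.7 0.1 0.1] open 0.0856
closed 5.7 [0.485  0.2773 0.0389] F [-1.1  0.8  0.6] open 0.011
lift 7.2 [0.4842 0.2769 0.1674] F [-0.4 -0.6 -1.3] open 0.0106
[196.82633583 287.39246365] [137.39476901 255.54049319]
```

View pics/c1.png

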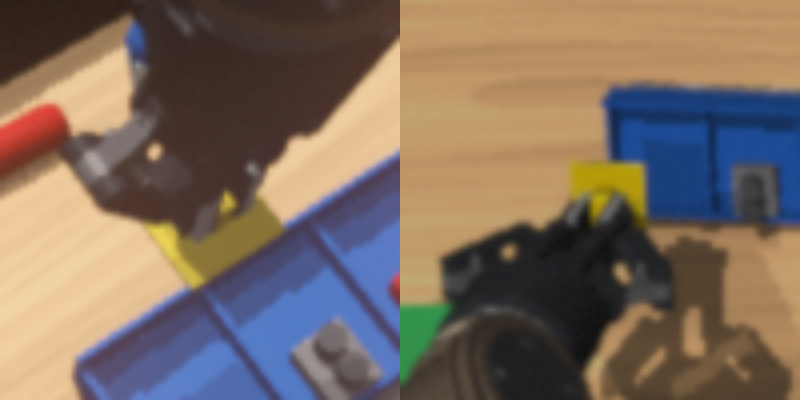

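The cover is held by its rib: its rim is clear of the bin and the neighbours are untouched. Next I'll move it over the bay, level, and check.

```bash
python3 - <<'E'
from h import *
bx,by,yaw=.5073,-.1706,-.195
y=R.from_euler('z',yaw).apply([0,1,0]); P=np.array([bx,by,.094+.0125+.0058])
robot.movel(robot.get_obs()['tool_pos']+[0,0,.05],vel=.15)
q=best(P+[0,0,.1],[0,0,-1],y)
robot.reach(P+[0,0,.1],q); st('above')
robot.movel(P+[0,0,.02],vel=.12); st('hover'); save(2)
# predicted rim and bay outlines
Rz=R.from_euler('z',yaw); a=cv2.imread("pics/side2.png"); out=[]
for n,k in(("side",(300,150)),("top",(277,190))):
    im=cv2.imread(f"pics/{n}2.png"); c=np.array(k); im=cv2.resize(im[c[1]:c[1]+100,c[0]:c[0]+100],(600,600),interpolation=cv2.INTER_CUBIC)[:, :600]
    for pts,col in((Rz.apply(rect(.05,.044))+[bx,by,.094+.0325+.00275],(255,0,255)),(Rz.apply(rect(.043,.035))+[bx,by,.094],(0,160,0))):
        cv2.polylines(im,[np.round((proj(n,pts)-c)*6*16).astype(np.int32)],True,col,1,cv2.LINE_AA,4)
    out.append(cv2.resize(im,(400,400),interpolation=cv2.INTER_AREA) if 0 else im[:, 100:500] if 0 else im)
cv2.imwrite("pics/c2.png",cv2.resize(cv2.hconcat(out),(800,400),interpolation=cv2.INTER_AREA))
E
```

```text
above 9.4 [ 0.5073 -0.1697  0.212 ] F [-0.3  0.1 -0.5] open 0.0111
hover 10.2 [ 0.5079 -0.1707  0.1331] F [-0.2  0.8  0.6] open 0.0111
```

View pics/c2.png

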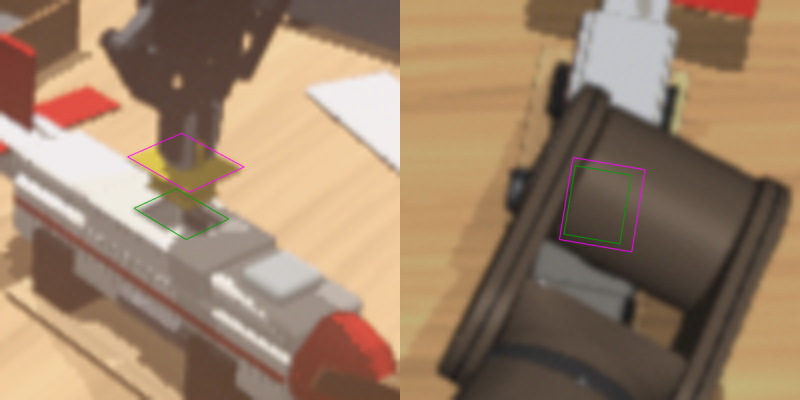

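```bash
python3 - <<'E'
from h import *
bx,by,yaw=.5073,-.1706,-.195
Rz=R.from_euler('z',yaw); c=np.array((328,178)); im=cv2.imread("pics/side2.png")[178:218,328:368]
i0=cv2.imread("pics/side0.png")[178:218,328:368]
f=lambda a:cv2.convertScaleAbs(cv2.resize(a,(400,400),interpolation=cv2.INTER_CUBIC),alpha=1.2)
im,i0=f(im),f(i0)
for I in(im,i0):
  for pts,col in((Rz.apply(rect(.05,.044))+[bx,by,.094+.0325+.00275],(255,0,255)),(Rz.apply(rect(.043,.035))+[bx,by,.094],(0,160,0)),(Rz.apply(rect(.037,.029))+[bx,by,.091],(255,0,0)),(Rz.apply(rect(.034,.026))+[bx,by,.094+.0325-.01775],(0,0,255))):
    if I is i0 and col[2]: continue
    cv2.polylines(I,[np.round(((proj("side",pts)-c+.5)*10)*16).astype(np.int32)],True,col,1,cv2.LINE_AA,4)
cv2.imwrite("pics/c3.png",cv2.hconcat([im,i0]))
E
```

```text
(no output)
```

View pics/c3.png

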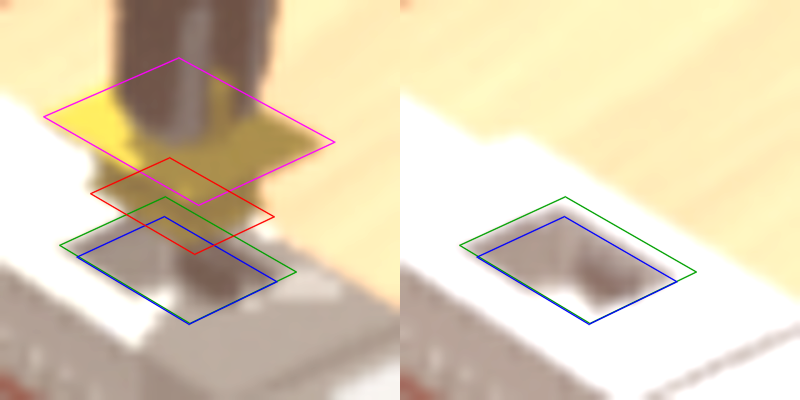

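Predicted and seen outlines agree within about 1 px (2 mm). That is inside the chamfer's capture range, so I'll lower with a force guard.

```bash
python3 - <<'E'
from h import *
P=np.array([.5073,-.1706,.094+.0125+.0058])
robot.movel(P+[0,0,.008],vel=.05); st('8mm')
print(robot.movel(P-[0,0,.002],vel=.015,until_force=3)); st('low')
robot.gripper_open(); robot.dwell(.2); st('open')
robot.movel(P+[0,0,.10],vel=.15); robot.dwell(.2)
st('up'); 
# swing aside towards the pusher for a clear view
m=np.array([.4953,.0500,0]); q=best(m+[0,0,.16],[0,0,-1],[0,1,0])
robot.reach(m+[0,0,.16],q); st('over pusher'); save(3)
bx,by,yaw=.5073,-.1706,-.195; Rz=R.from_euler('z',yaw); out=[]
for n,c in(("side",(318,168)),("top",(300,212))):
    im=cv2.imread(f"pics/{n}3.png")[c[1]:c[1]+57,c[0]:c[0]+57]; im=cv2.resize(im,(399,399),interpolation=cv2.INTER_CUBIC)
    pts=Rz.apply(rect(.05,.044))+[bx,by,.094+.0125+.00275]
    cv2.polylines(im,[np.round(((proj(n,pts)-c+.5)*7)*16).astype(np.int32)],True,(255,0,255),1,cv2.LINE_AA,4); out.append(im)
cv2.imwrite("pics/c4.png",cv2.hconcat(out))
E
```

```text
8mm 10.7 [ 0.5069 -0.1704  0.1197] F [ 0.9 -0.4 -0.7] open 0.011
True
low 11.3 [ 0.5075 -0.1703  0.1118] F [0.8 0.2 2. ] open 0.0111
open 12.2 [ 0.5069 -0.1702  0.1114] F [ 0.2 -0.8  0.2] open 0.0856
up 13.2 [ 0.5067 -0.1703  0.2108] F [-0.5  0.6 -0.2] open 0.0856
over pusher 14.1 [0.4959 0.0494 0.1605] F [ 0.  -0.2  0.2] open 0.085
```

View pics/c4.png

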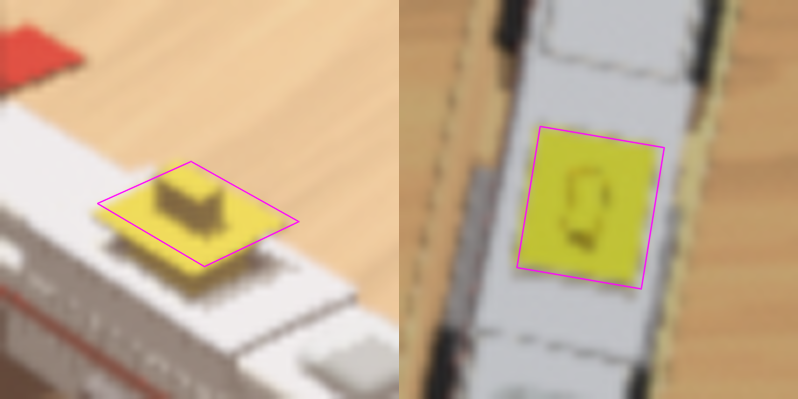

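The cover sits level in the mouth on the catches, matching the predicted outline within about 1 mm. Next I'll take the pusher.

```bash
python3 - <<'E'
from h import *
m=np.array([.4956,.0500,.0393])
robot.movel(m+[0,0,.06],vel=.12)
print(robot.movel(m,vel=.05,until_force=5)); st('at')
robot.close_gripper(80); st('grip')
robot.movel(m+[0,0,.03],vel=.06); st('lift')
robot.movel(m+[0,0,.19],vel=.15)
C=np.array([.5065,-.1703,.1606])
robot.movel(C+[0,0,.06],vel=.15); robot.movel(C+[0,0,.02],vel=.06); robot.dwell(.2); st('over cover'); save(4)
out=[]
for n,c in(("side",(305,140)),("top",(290,200))):
    im=cv2.imread(f"pics/{n}4.png")[c[1]:c[1]+80,c[0]:c[0]+80]; im=cv2.resize(im,(400,400),interpolation=cv2.INTER_CUBIC)
    out.append(im)
cv2.imwrite("pics/c5.png",cv2.hconcat(out))
E
```

```text
False
at 16.2 [0.496  0.05   0.0397] F [-0.2 -0.4  0.5] open 0.0854
grip 16.8 [0.4956 0.05   0.0393] F [-0.  -0.  -0.2] open 0.0242
lift 17.5 [0.4956 0.05   0.0695] F [-0.3  0.2 -1.2] open 0.0241
over cover 21.3 [ 0.5068 -0.1705  0.1812] F [ 0.   0.7 -1.4] open 0.0241
```

View pics/c5.png

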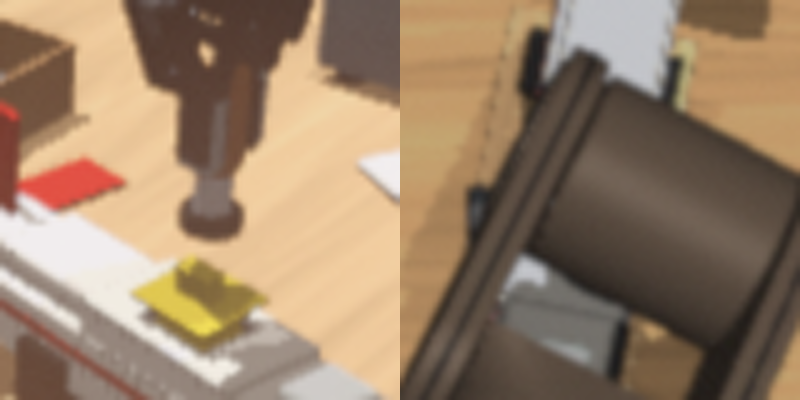

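The pusher hangs upright with its foot centred above the rib. I'll press in small steps and watch the force.

```bash
python3 - <<'E'
from h import *
def F(): return np.mean([robot.get_obs()['wrist_force'][2] for _ in range(3)])+1.2
p=np.array([.5068,-.1705,.1612]); robot.movel(p+[0,0,.005],vel=.05); robot.dwell(.2); f0=F(); print('f0',f0)
z=p[2]+.005; pk=0; log=[]
while z>.1200:
    z-=.001; robot.movel([p[0],p[1],z],vel=.012,until_force=6); robot.dwell(.03); o=robot.get_obs(); f=F(); pk=max(pk,f)
    log.append((round(z*1e3,1),round(o['tool_pos'][2]*1e3,1),round(f,1)))
    if f>17.5 or (pk>8 and f<pk-3.5): break
print(log); st('end'); save(5)
E
```

```text
f0 -0.2533266840245336
[(np.float64(165.2), np.float64(165.2), np.float64(0.6)), (np.float64(164.2), np.float64(164.1), np.float64(0.6)), (np.float64(163.2), np.float64(163.1), np.float64(0.7)), (np.float64(162.2), np.float64(162.1), np.float64(0.7)), (np.float64(161.2), np.float64(161.2), np.float64(0.1)), (np.float64(160.2), np.float64(160.4), np.float64(1.6)), (np.float64(159.2), np.float64(159.5), np.float64(1.9)), (np.float64(158.2), np.float64(158.4), np.float64(3.3)), (np.float64(157.2), np.float64(157.4), np.float64(4.9)), (np.float64(156.2), np.float64(156.5), np.float64(5.7)), (np.float64(155.2), np.float64(155.5), np.float64(5.5)), (np.float64(154.2), np.float64(154.6), np.float64(6.9)), (np.float64(153.2), np.float64(153.8), np.float64(7.5)), (np.float64(152.2), np.float64(153.0), np.float64(7.7)), (np.float64(151.2), np.float64(152.2), np.float64(9.6)), (np.float64(150.2), np.float64(151.3), np.float64(9.2)), (np.float64(149.2), np.float64(150.5), np.float64(9.3)), (np.float64(148.2), np.float64(149.7), np.float64(10.6)), (np.float64(147.2), np.float64(148.9), np.float64(11.1)), (np.float64(146.2), np.float64(148.1), np.float64(11.5)), (np.float64(145.2), np.float64(147.3), np.float64(13.3)), (np.float64(144.2), np.float64(146.4), np.float64(12.1)), (np.float64(143.2), np.float64(145.6), np.float64(12.5)), (np.float64(142.2), np.float64(144.8), np.float64(14.5)), (np.float64(141.2), np.float64(143.9), np.float64(13.9)), (np.float64(140.2), np.float64(141.6), np.float64(7.7))]
end 29.4 [ 0.5081 -0.1711  0.1416] F [1.  0.8 6.5] open 0.0244
```

That is a clear snap: the force dropped from 14 to 7.7 N. Now I'll retract and set the pusher back on its mat.

```bash
python3 - <<'E'
from h import *
o=robot.get_obs()['tool_pos']
robot.movel([.5068,-.1705,.165],vel=.04); robot.movel([.5068,-.1705,.225],vel=.12)
m=np.array([.4956,.0500,.0393])
robot.movel(m+[0,0,.185],vel=.15); robot.movel(m+[0,0,.02],vel=.12); robot.dwell(.2); st('pre')
print(robot.movel(m-[0,0,.004],vel=.015,until_force=3)); st('down')
robot.gripper_open(); robot.dwell(.3); st('open')
robot.movel(m+[0,0,.12],vel=.12)
robot.reach(np.array([.42,.2,.3]),robot.get_obs()['tool_rot']) if planner.inverse_kinematics([.42,.2,.3],robot.get_obs()['tool_rot']) is not None else None
st('away'); save(6)
out=[]
for n,c in(("side",(255,165)),("top",(222,190))):
    im=cv2.imread(f"pics/{n}6.png")[c[1]:c[1]+130,c[0]:c[0]+130]; out.append(cv2.resize(im,(400,400),interpolation=cv2.INTER_CUBIC))
cv2.imwrite("pics/c6.png",cv2.hconcat(out))
cv2.imwrite("pics/c6b.png",cv2.hconcat([cv2.resize(cv2.imread(f"pics/{n}6.png"),(400,300),interpolation=cv2.INTER_AREA) for n in("side","top")]))
E
python3 -c "
import cv2;cv2.imwrite('pics/c7.png',cv2.vconcat([cv2.imread('pics/c6b.png'),cv2.resize(cv2.imread('pics/c6.png'),(800,400))[:300]]))" 
```

```text
pre 34.3 [0.496  0.05   0.0599] F [-0.4 -0.2 -1.1] open 0.0242
True
down 35.5 [0.4956 0.05   0.0393] F [-0.4  0.4  4.7] open 0.0245
open 36.4 [0.4944 0.0501 0.0382] F [ 0.  -0.6 -0. ] open 0.0852
away 38.5 [0.4198 0.1995 0.2984] F [-0.2  0.1 -0.6] open 0.0857
```

View pics/c7.png

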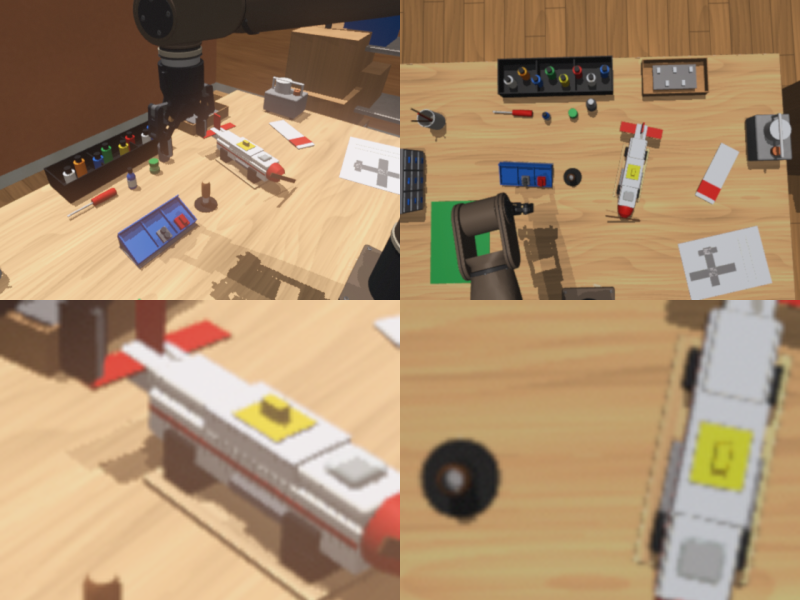

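The cover lies flush on the deck, the model has sprung back, the pusher stands on its mat and the bystanders are in place. Handing in.

```bash
python3 -c "
from h import *
robot.close_job(); st('done')"
```

```text
the job is handed in; nothing more can be done
the job is handed in; nothing more can be done
```

The hatch cover is home in the bay and the pusher is back upright on its mat. I handed the job in at about 38.5 s of the 67 s allowed, and no verdict was reported.

- **Cover placed:** I gripped the rib along the 25° lean and lowered the cover level into the bay mouth. It met the catches within 0.5 mm of the expected height, and the pictures showed it level and centred to about 1 mm after release.
- **Pressed home:** I pressed with the pusher in 1 mm steps. The force peaked at about 14.5 N and dropped to 7.7 N at the snap. From that force I estimate the foam sank about 12.5 mm, against the 20 mm limit; I did not measure the sink directly.
- **Last pictures:** The cover's rim lies flush on the deck, the model looks back at rest height, and the pusher stands near the mat's centre. The other parts look undisturbed and the arm is clear of everything.

No check failed. The final picture checks were by eye; I took no pixel measurements of the end state. The two camera views disagreed by up to about 2 mm on the bay position and 6 mm on the mat, which stayed inside the tolerances.

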